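Reference ball into the iris pot

TASK

Put the middle-sized of the three white ceramic balls into the deep aluminium pot: lower it gently onto the ring seat at the bottom, feeling for the seat because its height is set by hand and not known, and let go only once the ball is resting there, neither dropping it nor pressing it hard. Then close the keeper leaves over it by turning the pot's lock collar clockwise (seen from above) by its upright lug until the lug stands in line with the white pointer post. Leave the other two balls and the white flask where they are.

Things in the scene. Friction and masses are not known exactly. Their poses are not given: they have to be found in the camera images.
- ball_mid: the ball to put away: white ceramic ball, 40 mm diameter, about 130 g, at first on a low grey three-point stand (32 mm diameter, 13 mm high) that stays on the bench. Origin at the ball's centre, at first about 30 mm above the bench.
- ball_small: white ceramic ball, 30 mm diameter, on its own three-point stand (26 mm diameter, 13 mm high); leave it alone. Origin at its centre.
- ball_large: white ceramic ball, 52 mm diameter, on its own three-point stand (38 mm diameter, 13 mm high); leave it alone. Origin at its centre.
- flask: closed white plastic flask standing upright, 48 mm diameter, 100 mm high; leave it alone. Origin at the centre of its underside.
- pot: round upright aluminium pot fixed to the bench: foot 222 mm diameter, 10 mm thick; wall 148 mm outer, 124 mm inner diameter; rim 95.5 mm above the bench. Origin at the centre of its underside, z up. On the rim lie three curved steel keeper leaves (tops 99 mm above the bench) that swing in over the mouth as the collar turns; at the start they keep at least 56 mm from the axis.
- pot_mouth (a point): point on the pot's axis at rim height, z up. Below it is a sprung grey seat: a 118 mm disc with a rubber ring (32 mm outer, 24 mm inner diameter, 8 mm high) at its middle; a ball resting in the ring has its centre 24 mm above the disc. The seat gives 3.5 mm at 2 N per mm, then is hard. Its height is unknown: the seated ball's centre ends 21 to 46 mm below the rim.
- lug_grip (a point): grip point on the collar's lug, 90 mm from the pot's axis, 124 mm above the bench. The collar is a dark steel ring, 166 mm diameter, round the pot's wall; the lug is an upright aluminium bar on it, 12 mm wide along the turn, 14 mm deep radially, free from 93 to 137 mm above the bench. No other part of the pot is as tall.
- lock_mark (a point): centre of the top of the white pointer post (7 by 8 mm) that stands on the pot's foot just outside the lug's path, 105 mm from the axis, top 101 mm above the bench: the locked mark.
- collar (a joint): turn of the lock collar about the pot's axis in rad, growing clockwise seen from above; at the start 0 to 0.3 (open, leaves drawn back); the lug is in line with the white pointer post at 1.2; the collar can turn past it, to a stop at 1.5. It stays where it is left and takes about 2 N at the lug.
There are look-alikes about, which are no part of the job. What is shaped like the ball_mid but orange or turquoise is not meant.

How it is judged:
By the outcome, as a careful person would: the job done as asked, in the order asked, and still so for the second after the job is handed in, with the robot touching nothing.
It also fails if it takes over 54 s, if anything falls off the work surface, if the arm or the gripper's body presses on something with over 40 N, if the wrist force passes 120 N, or if a joint passes its speed limit or range.

ROBOT

A 7-joint arm with a two-finger parallel gripper is mounted at the origin on the work surface. World frame = base frame: x ahead of the robot, y to its left, z up, the work surface at z = 0. Lengths are in m, angles in degrees, forces in N, time in s.
With the tool pointing down it reaches from about 0.35 to 0.775 m from the base axis. Payload 3.1 kg.
Tool frame: the origin (TCP) lies midway between the tips of the shut fingers; the grasp point (between the pads) lies 19 mm behind it; z points along the fingers, y is the line along which they close (so a half turn about z gives the same grasp; the last joint's range is limited). The gripper opens to 85 mm and grips with 20 to 120 N. Pads are 22 mm wide; open, the fingers measure 114 mm over their backs; the gripper's body (76 mm by 85 mm) begins 54 mm behind the grasp point. The pads swing forward as they close: fully open they stand 13 mm farther back than shut.
Start: joints at [64.246, 17.813, 0.802, 86.603, -0.252, 75.585, -1.558], TCP at [0.218, -0.505, 0.231] pointing down, gripper open.
Joint ranges: [-154.91, 154.91], [-16.99, 109.72], [-72.82, 74.43], [7.12, 147.25], [-82.49, 262.49], [11.32, 116.49], [-174.64, 174.64]. Speed limits (degrees/s): [159.86, 159.86, 180, 180, 180, 180, 180].

INTERFACE

Orientations are given as a 3x3 rotation matrix whose columns are the frame's x, y, z axes.
In Python, from rig import bot, imaging gives the robot as it stands.
- The arm moves only by the shell command python3 -m crank 'ROWS' [FORCE]. ROWS is JSON, a list of rows, each a list of 3 entries, a list of its own where there are three numbers: the shift along the world's x, y, z normalised to -1 to 1, where 1 is 0.4 m, then the turn, a rotation vector about the world's x, y, z normalised to -1 to 1, where 1 is 180 degrees, then the opening, from 0 (shut) to 1 (fully open). In form: [[[tx, ty, tz], [rx, ry, rz], jaw], ...]. A call has 1 to 20 rows; each row is the pose to reach, as a shift and turn from the pose commanded when the call began, turning the shorter way round; what a row does not reach only later rows make up. A row lasts 1/10 s, in which the tool goes at most 50 mm and 8.59 degrees, less where a joint would pass 70% of its speed; a pose out of reach is approached as far as the arm can. A call with a number of a shift or a turn outside -1 to 1 is refused whole. A call with a gripper value outside its range is refused whole. The fingers move at their own pace and stop on an object; FORCE is the grip in N (left out, the last holds). Time passes only in rows, so rows that repeat a pose let the fingers close. It gives the time, the measured TCP pose, the force, the opening and the grip force at its end, in the units of the state.
- bot.get_obs(): the state, without advancing time (a new reading comes with each control period).
- imaging.snapshot(name): name is "scene" or "top" or "wrist"; returns a dict with "img" (480x640x3 uint8, blue, green, red), "intrinsics" (3x3 intrinsics, pixels), "R" (3x3) and "t" (3): a world point X has camera coordinates R X + t. Camera axes: x right, y down, z forward; pixel columns grow to the right and rows downward; lengths in m; the calibration is good to about 2 mm. A picture is of the moment at which its call begins. There is no depth.
- bot.sign_off(): hands the job in; it is judged then, once.
The state is a dict: "clock": time; "q": joint angles; "qvel": joint speeds; "joint_torque": joint torques, N m; "tool_pos": TCP position; "ee_rot": TCP orientation; "force": force on the tool from outside, world axes, zero at the start; "ft_torque": the same for the moment, N m; "finger_gap": finger opening in m; "grasp_force": force on a finger pad.
Only numpy, scipy, OpenCV 4.12 (cv2) and the standard library are available. Lean on these libraries where they do the work, as an engineer would, in place of code of your own. Each camera call takes 0.05 s, during which the arm holds its last target. There are 200 camera calls.

## Working session

There is one attempt and no reset: what is moved stays moved. The work goes in short steps, Python scripts to look and compute and a shell command to move; the robot and the scene stay as the last step left them, time stands still between calls to the robot, and variables do not carry over. Pictures are saved under pics/ and viewed, at most 10 in all, crops included, and the job is handed in when it is done.

```bash
ls; mkdir -p pics; cat > h.py <<'E'
import sys,numpy as np,cv2,json
sys.path.insert(0,'.')
from rig import bot,imaging
def snap(n,f):
    s=imaging.snapshot(n); cv2.imwrite(f'pics/{f}.png',s['img'])
    np.savez(f'pics/{f}.npz',K=s['intrinsics'],R=s['R'],t=s['t']); return s
def ld(f):
    d=np.load(f'pics/{f}.npz'); return d['K'],d['R'],d['t']
def ray(f,u,v):
    K,R,t=ld(f); d=R.T@np.linalg.solve(K,[u,v,1.]); return -R.T@t,d/np.linalg.norm(d)
def atz(f,u,v,z):
    o,d=ray(f,u,v); return o+d*(z-o[2])/d[2]
def tri(*obs):
    A=0;b=0
    for f,u,v in obs:
        o,d=ray(f,u,v);P=np.eye(3)-np.outer(d,d);A=A+P;b=b+P@o
    X=np.linalg.solve(A,b); return X,[np.linalg.norm(np.cross(X-ray(*o)[0],ray(*o)[1])) for o in obs]
def proj(f,X):
    K,R,t=ld(f);p=K@(R@np.asarray(X)+t);return p[:2]/p[2]
E
python3 - <<'E'
from h import *
np.set_printoptions(precision=3,suppress=True)
a=snap('scene','scene0');b=snap('top','top0')
for f in('scene0','top0'): print(ray(f,320,240),ld(f)[0][0,0])
print(bot.get_obs())
E
```

```text
pics
(array([1.101, 0.416, 0.728]), array([-0.601, -0.449, -0.661])) 621.0741644134628
(array([0.468, 0.024, 0.833]), array([ 0.152,  0.02 , -0.988])) 530.9914875941083
{'clock': 0.1, 'q': array([64.245, 17.855,  0.804, 86.683, -0.252, 75.586, -1.56 ]), 'qvel': array([ 0.05 , -0.04 ,  0.043, -0.309,  0.029,  0.025, -0.031]), 'joint_torque': array([  0.001, -38.085,   0.147, -23.124,   0.012,   0.008,  -0.   ]), 'tool_pos': array([ 0.218, -0.504,  0.23 ]), 'ee_rot': array([[ 0.918,  0.397, -0.001],
       [ 0.397, -0.918,  0.002],
       [-0.   , -0.002, -1.   ]]), 'force': array([0.282, 0.274, 0.39 ]), 'ft_torque': array([ 0.032,  0.022, -0.008]), 'grasp_force': 0.0, 'finger_gap': 0.08499019466734142}
```

View pics/scene0.png

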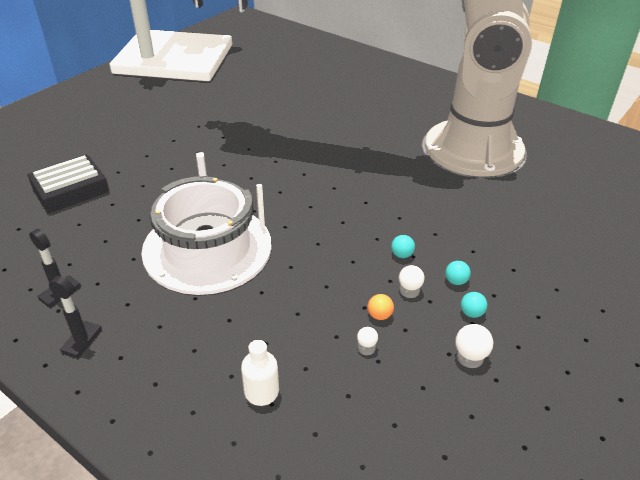

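View pics/top0.png

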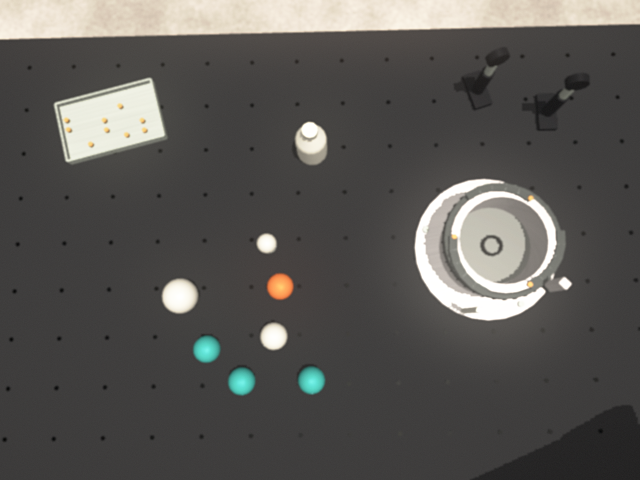

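The top view shows the white balls at (267,243), (274,336) and (180,296), the flask at (311,143) and the pot at (490,245). The lug is near (562,285) and the post near (465,307). In the scene view the white balls are at (367,338), (411,278) and (474,343). By apparent size, the middle one is top (274,336), scene (411,278). I'll check this in an enlarged crop and by measurement.

```bash
python3 - <<'E'
from h import *
np.set_printoptions(precision=4,suppress=True)
def circ(f,u,v,r=24):
    im=cv2.imread(f'pics/{f}.png');x0,y0=u-r,v-r
    c=im[y0:v+r,x0:u+r].astype(int)
    m=((c.min(2)>(110))&(c.max(2)-c.min(2)<60)).astype(np.uint8)
    n,l,s,ce=cv2.connectedComponentsWithStats(m)
    k=l[r,r]; cs,_=cv2.findContours((l==k).astype(np.uint8),cv2.RETR_EXTERNAL,cv2.CHAIN_APPROX_NONE)
    (cx,cy),R=cv2.minEnclosingCircle(cs[0]); return cx+x0,cy+y0,R+.5
for n,t,s in(('small',(267,243),(367,336)),('mid',(274,336),(411,276)),('large',(180,296),(474,342))):
    a=circ('top0',*t);b=circ('scene0',*s);X,e=tri(('top0',*a[:2]),('scene0',*b[:2]))
    K,R,tt=ld('top0');d=np.linalg.norm(X-ray('top0',0,0)[0])
    print(n,a,b,X,e,'diam',2*a[2]*d/K[0,0])
t=cv2.imread('pics/top0.png');s=cv2.imread('pics/scene0.png')
A=cv2.resize(t[170:330,405:605],(800,640),interpolation=3)[:,:] 
B=cv2.resize(s[140:300,130:290],(400,400),interpolation=3);A=cv2.resize(t[170:330,410:570+20],(400,356),interpolation=3)
C=cv2.resize(t[225:365,155:295],(200,200),interpolation=3);D=cv2.resize(s[255:375,350:510],(266,200),interpolation=3)
M=np.zeros((600,800,3),np.uint8);M[:356,:400]=A;M[:400,400:]=B;M[400:,:200]=C;M[400:,200:466]=D
cv2.imwrite('pics/m1.png',M)
E
```

```text
small (266.5, 243.0, 10.80786418914795) (366.5, 340.1785717010498, 14.757796287536621) [0.5905 0.1227 0.0191] [np.float64(0.0008517802260934777), np.float64(0.0008517802260934081)] diam 0.033743304872276086
mid (273.3350524902344, 336.11855697631836, 14.165562629699707) (410.5, 281.0, 16.87843894958496) [0.4482 0.1119 0.0219] [np.float64(0.0013823073122783273), np.float64(0.00138230731227829)] diam 0.04353682152228917
large (179.40673637390137, 296.1373062133789, 18.57328987121582) (472.3453617095947, 344.8092784881592, 22.347530364990234) [0.5109 0.2524 0.0293] [np.float64(0.002220096539233505), np.float64(0.002220096539233367)] diam 0.058523978917735565
```

View pics/m1.png

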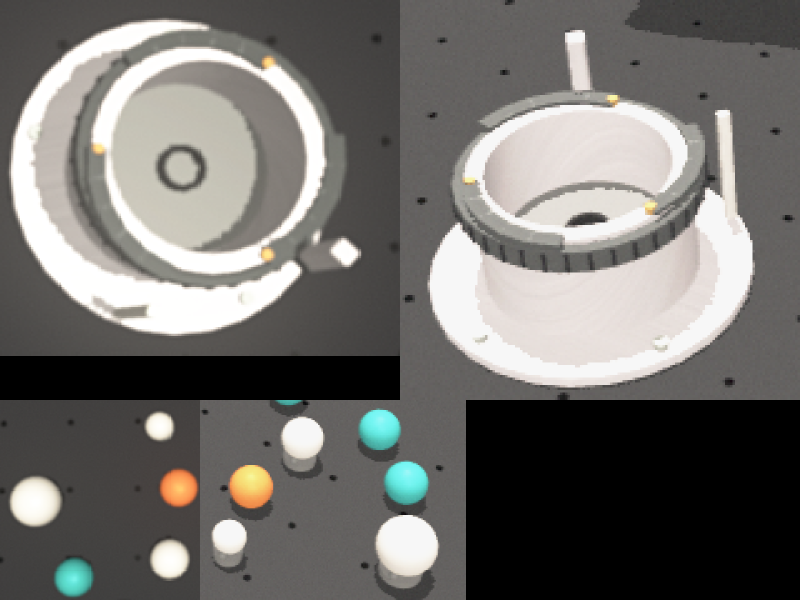

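The mid ball is confirmed: it is the white one between the turquoise balls and the orange one. In the montage the lug top is at (345,252) and (575,36), and the post top is at about (147,309) and (723,114). The three orange pins are also visible in both views.

```bash
python3 - <<'E'
from h import *
np.set_printoptions(precision=4,suppress=True)
T=lambda x,y:('top0',410+x/2.2222-.25,170+y/2.225-.25)
S=lambda x,y:('scene0',130+(x-400)/2.5-.3,140+y/2.5-.3)
P={}
for n,a,b in(('lug',T(345,252),S(575,36)),('post',T(147,309),S(723,114)),('p1',T(267,254),S(613,99)),('p2',T(98,149),S(650,207)),('p3',T(268,62),S(468,180)),('ball',('top0',273.3,336.1),('scene0',411.1,277.6))):
    X,e=tri(a,b);P[n]=X;print(n,X,e[0])
p=[P['p%d'%i] for i in(1,2,3)];c=sum(p)/3
print('c',c,[np.linalg.norm((q-c)[:2]) for q in p])
for n in('lug','post'):
    d=P[n]-c;print(n,np.linalg.norm(d[:2]),np.degrees(np.arctan2(d[1],d[0])))
K,R,t=ld('top0')
# ellipse fit of the ring on bench-level foot & rim inner
im=cv2.imread('pics/scene0.png')
for zz,r in((.0955,.062),(.0955,.074),(.01,.111)):
  for f in('scene0','top0'):
    print(zz,r,f,[proj(f,c*[1,1,0]+[r*np.cos(a),r*np.sin(a),zz]).round(1) for a in (0,np.pi/2,np.pi,-np.pi/2)])
E
```

```text
lug [ 0.5126 -0.2813  0.1361] 0.0008616669198110512
post [ 0.4828 -0.1741  0.1014] 0.0021268492375875214
p1 [ 0.5144 -0.2492  0.0989] 0.0005141194118460487
p2 [ 0.5825 -0.1492  0.098 ] 0.001034890992067571
p3 [ 0.6359 -0.259   0.0993] 0.0010964147213918633
ball [0.4482 0.1115 0.0293] 0.0009218339515752912
c [ 0.5776 -0.2191  0.0987] [np.float64(0.07001008348769598), np.float64(0.0701592666933696), np.float64(0.07064053578445106)]
lug 0.08997708937211121 -136.29573012915634
post 0.10494817108107823 154.5554157891885
0.0955 0.062 scene0 [array([173.2, 224.7]), array([229. , 220.4]), array([227.6, 187.7]), array([175.3, 191.5])]
0.0955 0.062 top0 [array([501.5, 195.8]), array([460. , 239.9]), array([507.4, 283.4]), array([549. , 238.2])]
0.0955 0.074 scene0 [array([167.6, 228.6]), array([234.5, 223.3]), array([232.5, 184.4]), array([170.5, 188.9])]
0.0955 0.074 top0 [array([501. , 187.5]), array([451.4, 240.1]), array([508. , 292.1]), array([557.6, 238. ])]
0.01 0.111 scene0 [array([158.5, 280.3]), array([255.1, 271.9]), array([250.2, 212.7]), array([163.5, 219.3])]
0.01 0.111 top0 [array([482.5, 178.3]), array([415.4, 248.9]), array([491.3, 319.4]), array([558.4, 246.1])]
```

The measurements agree with the text: ball at z 29 mm, lug radius 90 mm, post radius 105 mm, and about 69° between lug and post. Next I move above the mid ball.

```bash
python3 -m crank '[[[0.375,1,0],[0,0,-0.13],1],[[0.375,1,0],[0,0,-0.13],1],[[0.375,1,0],[0,0,-0.13],1],[[0.375,1,0],[0,0,-0.13],1],[[0.375,1,0],[0,0,-0.13],1],[[0.375,1,0],[0,0,-0.13],1],[[0.375,1,0],[0,0,-0.13],1],[[0.375,1,0],[0,0,-0.13],1],[[0.375,1,0],[0,0,-0.13],1]]'
python3 -m crank '[[[0.2,0.54,-0.1],[0,0,0],1],[[0.2,0.54,-0.1],[0,0,0],1],[[0.2,0.54,-0.1],[0,0,0],1],[[0.2,0.54,-0.1],[0,0,0],1],[[0.2,0.54,-0.1],[0,0,0],1],[[0.2,0.54,-0.1],[0,0,0],1],[[0.2,0.54,-0.1],[0,0,0],1],[[0.2,0.54,-0.1],[0,0,0],1]]'
python3 - <<'E'
from h import *
s=snap('wrist','w1');o=bot.get_obs();print(o['clock'],o['tool_pos'],o['ee_rot'],o['q'],o['force'])
print(proj('w1',[.4482,.1115,.0295]))
E
```

```text
clock: 1.0
tool_pos: [0.3687, -0.1005, 0.2312]
ee_rot: [[1.0, 0.005, 0.0], [0.005, -1.0, 0.001], [0.0, -0.001, -1.0]]
force: [0.3, -1.5, 0.1]
finger_gap: 0.0853
grasp_force: 0.0
clock: 1.8
tool_pos: [0.4479, 0.1095, 0.191]
ee_rot: [[1.0, -0.003, -0.001], [-0.003, -1.0, -0.001], [-0.001, 0.001, -1.0]]
force: [-0.3, 0.0, -0.2]
finger_gap: 0.0854
grasp_force: 0.0
1.85 [0.44806231 0.10926161 0.19121816] [[ 9.99994311e-01 -3.36108669e-03 -2.85124093e-04]
 [-3.36145505e-03 -9.99993503e-01 -1.30144192e-03]
 [-2.80747981e-04  1.30239295e-03 -9.99999112e-01]] [  13.57642725   11.69767558  -34.06668443  102.45385739    7.10505671
   68.00856135 -112.80414475] [-0.23547338  0.13238373 -0.11082917]
[317.12281555 220.7307803 ]
```

View pics/w1.png

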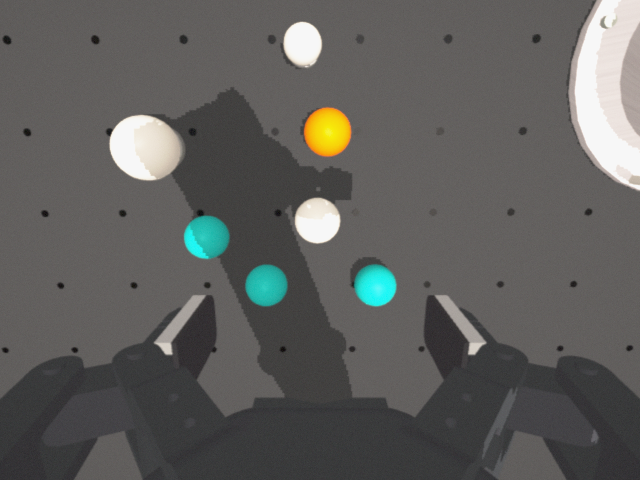

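The wrist view shows the ball at (317,220), and my prediction was (317.1,220.7), so the position holds. I descend and grasp.

```bash
python3 -m crank '[[[0,0.002,-0.1],[0,0,0],1],[[0,0.002,-0.2],[0,0,0],1],[[0,0.002,-0.3],[0,0,0],1],[[0,0.002,-0.38],[0,0,0],1],[[0,0.002,-0.43],[0,0,0],1],[[0,0.002,-0.452],[0,0,0],1],[[0,0.002,-0.452],[0,0,0],1],[[0,0.002,-0.452],[0,0,0],1]]' 30
python3 -m crank '[[[0,0,0],[0,0,0],0.6],[[0,0,0],[0,0,0],0.5],[[0,0,0],[0,0,0],0.4],[[0,0,0],[0,0,0],0.3],[[0,0,0],[0,0,0],0.3],[[0,0,0],[0,0,0],0.3],[[0,0,0],[0,0,0],0.3],[[0,0,0],[0,0,0],0.3],[[0,0,0],[0,0,0],0.3],[[0,0,0],[0,0,0],0.3]]' 30
```

```text
clock: 2.65
tool_pos: [0.4493, 0.1116, 0.0116]
ee_rot: [[1.0, -0.002, 0.002], [-0.002, -1.0, 0.0], [0.002, -0.0, -1.0]]
force: [0.8, 1.3, 0.5]
finger_gap: 0.0855
grasp_force: 0.0
clock: 3.65
tool_pos: [0.4487, 0.112, 0.0111]
ee_rot: [[1.0, -0.0, 0.001], [-0.0, -1.0, -0.0], [0.001, 0.0, -1.0]]
force: [-1.0, -0.6, 5.5]
finger_gap: 0.0382
grasp_force: 29.7
```

```bash
python3 -m crank '[[[0,0,0.01],[0,0,0],0.3],[[0,0,0.03],[0,0,0],0.3],[[0,0,0.07],[0,0,0],0.3],[[0,0,0.15],[0,0,0],0.3],[[0,0,0.25],[0,0,0],0.3],[[0,0,0.35],[0,0,0],0.3],[[0,0,0.42],[0,0,0],0.3],[[0,0,0.45],[0,0,0],0.3],[[0,0,0.45],[0,0,0],0.3],[[0,0,0.45],[0,0,0],0.3],[[0,0,0.45],[0,0,0],0.3]]'
python3 - <<'E'
from h import *
s=snap('wrist','w2');s=snap('scene','s2');o=bot.get_obs();print(o['clock'],o['tool_pos'],o['q'],o['force'])
a=cv2.imread('pics/w2.png')[60:420,140:500];b=cv2.imread('pics/s2.png')[120:400,250:510]
M=np.zeros((430,800,3),np.uint8);M[:400,:400]=cv2.resize(a,(400,400));M[:,400:]=cv2.resize(b,(400,430));cv2.imwrite('pics/m2.png',M)
E
```

```text
clock: 4.75
tool_pos: [0.4466, 0.1113, 0.1884]
ee_rot: [[1.0, -0.001, -0.004], [-0.001, -1.0, -0.001], [-0.004, 0.001, -1.0]]
force: [0.1, 0.2, -1.5]
finger_gap: 0.038
grasp_force: 30.5
4.85 [0.44701029 0.11158088 0.18880836] [  13.85851309   12.01101019  -34.76114606  102.56505098    7.30262384
   67.89043494 -113.11795453] [ 0.40006655  0.24786546 -1.60104972]
```

View pics/m2.png

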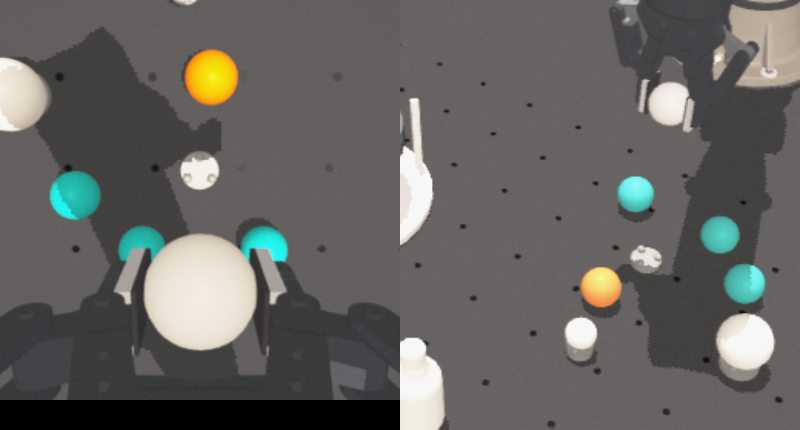

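The ball is held, centred between the pads, and its stand is left standing at its spot. I compute the ball's position in the tool frame and the shift to the pot.

```bash
python3 - <<'E'
from h import *
np.set_printoptions(precision=4,suppress=True)
im=cv2.imread('pics/w2.png').astype(int)
o=bot.get_obs();K,R,t=ld('w2')
m=((im.min(2)>120)&(im.max(2)-im.min(2)<60)).astype(np.uint8)
n,l,s,c=cv2.connectedComponentsWithStats(cv2.morphologyEx(m,cv2.MORPH_OPEN,np.ones((15,15),np.uint8)))
k=l[322,320];print(s[k],c[k])
x,y,w,h=s[k][:4]
oo,d=ray('w2',x+w/2-.5,y+h/2-.5);rp=(s[k][4]/np.pi)**.5
print('r',rp,K[0,0]);rng=K[0,0]*.02/rp
B=oo+d*rng; print('ball',B,'tcp frame',o['ee_rot'].T@(B-o['tool_pos']))
E
```

```text
[ 270  271  101  104 8440] [319.9494 322.4956]
r 51.831799499835945 350.89815712613057
ball [0.4498 0.1112 0.2128] tcp frame [ 0.0027  0.0004 -0.024 ]
```

```bash
python3 -m crank '[[[0.03,-0.08,0],[0,0,0],0.3],[[0.07,-0.18,0],[0,0,0],0.3],[[0.11,-0.28,0],[0,0,0],0.3],[[0.15,-0.38,0],[0,0,0],0.3],[[0.19,-0.48,0],[0,0,0],0.3],[[0.23,-0.58,0],[0,0,0],0.3],[[0.27,-0.68,0],[0,0,0],0.3],[[0.3,-0.77,0],[0,0,0],0.3],[[0.32,-0.82,-0.03],[0,0,0],0.3],[[0.3215,-0.8275,-0.075],[0,0,0],0.3],[[0.3215,-0.8275,-0.075],[0,0,0],0.3],[[0.3215,-0.8275,-0.075],[0,0,0],0.3],[[0.3215,-0.8275,-0.075],[0,0,0],0.3],[[0.3215,-0.8275,-0.075],[0,0,0],0.3]]'
python3 - <<'E'
from h import *
snap('wrist','w3');snap('scene','s3');snap('top','t3');o=bot.get_obs();print(o['clock'],o['tool_pos'],o['q'],o['force'])
print([proj(f,o['tool_pos']+[0,0,.02]) for f in('t3','s3')])
a=cv2.imread('pics/t3.png')[150:310,420:600];b=cv2.imread('pics/s3.png')[90:290,120:300]
c=cv2.imread('pics/w3.png')
M=np.zeros((600,800,3),np.uint8);M[:356,:400]=cv2.resize(a,(400,356),interpolation=3);M[:444,400:]=cv2.resize(b,(400,444),interpolation=3);M[360:,:320]=cv2.resize(c,(320,240));cv2.imwrite('pics/m3.png',M)
E
```

```text
clock: 6.25
tool_pos: [0.5775, -0.2181, 0.1617]
ee_rot: [[1.0, 0.001, 0.002], [0.001, -1.0, -0.0], [0.002, 0.0, -1.0]]
force: [-0.7, 0.4, -1.1]
finger_gap: 0.038
grasp_force: 30.6
6.4 [ 0.57712322 -0.218714    0.16134407] [ 34.50387327  30.07161963 -23.3417217   80.89336766  12.10425905
  71.42829023 -79.85325152] [ 0.63064958 -0.71130185 -1.66139985]
[array([526.33910611, 228.79484488]), array([195.34680863, 161.89958362])]
```

View pics/m3.png

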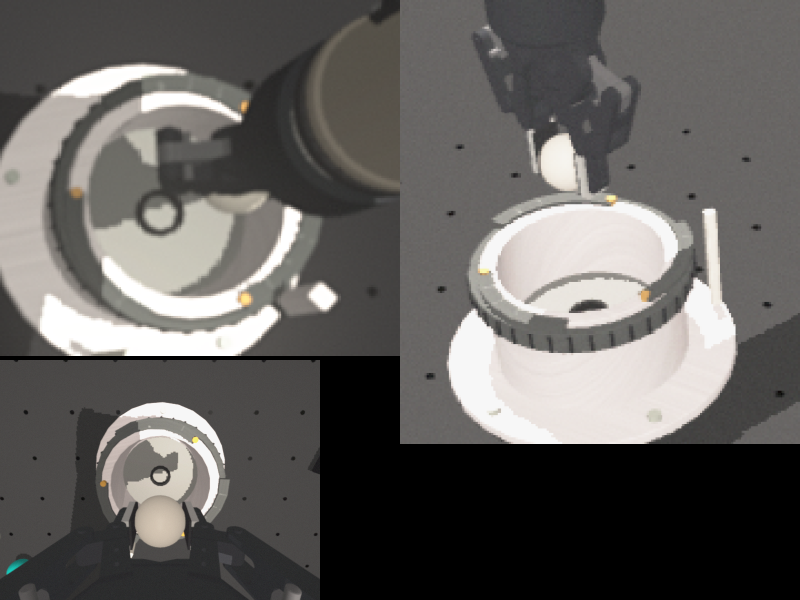

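The scene view shows the ball at about (196.5,163), and the TCP-based prediction is (195.3,161.9). The ring seat is in line laterally in the wrist view at about u=320, v=230. I estimate the ring's centre and height so I know where to start feeling.

```bash
python3 - <<'E'
from h import *
np.set_printoptions(precision=4,suppress=True)
im=cv2.imread('pics/w3.png')[205:255,295:345];g=im.max(2)
m=(g<75).astype(np.uint8);n,l,s,c=cv2.connectedComponentsWithStats(m)
print(s[1:6],c[1:6]+[295,205])
for obs in ([('top0',491.0,244.9),('w3',320,231)],):
    print(tri(*obs))
for z in(.03,.04,.05,.06):print(z,atz('top0',491,244.9,z),atz('t3',491.8,245.4,z),atz('w3',320,231,z))
E
```

```text
[[  6   6  39  40 537]] [[319.9143 230.2998]]
(array([ 0.5779, -0.2183,  0.0355]), [np.float64(0.00019192069277350134), np.float64(0.00019192069277337406)])
0.03 [ 0.5788 -0.2198  0.03  ] [ 0.578 -0.221  0.03 ] [ 0.5764 -0.2185  0.03  ]
0.04 [ 0.5774 -0.2168  0.04  ] [ 0.5766 -0.2179  0.04  ] [ 0.5789 -0.2185  0.04  ]
0.05 [ 0.576  -0.2138  0.05  ] [ 0.5752 -0.2149  0.05  ] [ 0.5814 -0.2184  0.05  ]
0.06 [ 0.5746 -0.2107  0.06  ] [ 0.5739 -0.2118  0.06  ] [ 0.584  -0.2184  0.06  ]
```

```bash
python3 -m crank '[[[0,0,-0.06],[0,0,0],0.3],[[0,0,-0.12],[0,0,0],0.3],[[0,0,-0.18],[0,0,0],0.3],[[0,0,-0.23],[0,0,0],0.3],[[0,0,-0.25],[0,0,0],0.3],[[0,0,-0.25],[0,0,0],0.3],[[0,0,-0.25],[0,0,0],0.3],[[0,0,-0.25],[0,0,0],0.3]]'
python3 -m crank '[[[0,0,-0.003],[0,0,0],0.3],[[0,0,-0.006],[0,0,0],0.3],[[0,0,-0.006],[0,0,0],0.3],[[0,0,-0.006],[0,0,0],0.3]]'
```

```text
clock: 7.2
tool_pos: [0.5781, -0.2194, 0.0622]
ee_rot: [[1.0, -0.0, 0.003], [-0.0, -1.0, -0.001], [0.003, 0.001, -1.0]]
force: [0.5, -0.4, -1.2]
finger_gap: 0.038
grasp_force: 30.6
clock: 7.6
tool_pos: [0.5767, -0.2191, 0.0581]
ee_rot: [[1.0, -0.001, -0.0], [-0.001, -1.0, -0.0], [-0.0, 0.0, -1.0]]
force: [0.9, -0.3, -1.1]
finger_gap: 0.038
grasp_force: 30.6
```

```bash
python3 -m crank '[[[0,0,-0.003],[0,0,0],0.3],[[0,0,-0.006],[0,0,0],0.3],[[0,0,-0.006],[0,0,0],0.3],[[0,0,-0.006],[0,0,0],0.3]]'
```

```text
clock: 8.0
tool_pos: [0.5767, -0.2191, 0.0556]
ee_rot: [[1.0, -0.001, -0.0], [-0.001, -1.0, 0.0], [-0.0, -0.0, -1.0]]
force: [0.2, 0.3, -1.6]
finger_gap: 0.0381
grasp_force: 30.6
```

```bash
python3 -m crank '[[[0,0,-0.004],[0,0,0],0.3],[[0,0,-0.008],[0,0,0],0.3],[[0,0,-0.008],[0,0,0],0.3]]' | grep -E 'pos|force'
```

```text
tool_pos: [0.5765, -0.219, 0.0521]
force: [-0.6, 0.0, -1.9]
grasp_force: 30.6
```

```bash
python3 -m crank '[[[0,0,-0.004],[0,0,0],0.3],[[0,0,-0.008],[0,0,0],0.3],[[0,0,-0.008],[0,0,0],0.3]]' | grep -E 'pos|force'
```

```text
tool_pos: [0.5765, -0.219, 0.049]
force: [-0.3, 0.1, -1.3]
grasp_force: 30.6
```

```bash
python3 -m crank '[[[0,0,-0.004],[0,0,0],0.3],[[0,0,-0.008],[0,0,0],0.3],[[0,0,-0.008],[0,0,0],0.3]]' | grep -E 'pos|force'
```

```text
tool_pos: [0.5765, -0.219, 0.0458]
force: [0.1, -1.1, -0.8]
grasp_force: 30.6
```

```bash
python3 -m crank '[[[0,0,-0.003],[0,0,0],0.3],[[0,0,-0.005],[0,0,0],0.3],[[0,0,-0.005],[0,0,0],0.3]]' | grep -E 'pos|force'
```

```text
tool_pos: [0.5766, -0.219, 0.0439]
force: [-0.6, 0.2, -2.5]
grasp_force: 30.6
```

```bash
python3 -m crank '[[[0,0,-0.003],[0,0,0],0.3],[[0,0,-0.005],[0,0,0],0.3],[[0,0,-0.005],[0,0,0],0.3]]' | grep -E 'pos|force'
```

```text
tool_pos: [0.5766, -0.2191, 0.0419]
force: [0.6, -0.4, -1.4]
grasp_force: 30.6
```

```bash
python3 -m crank '[[[0,0,-0.003],[0,0,0],0.3],[[0,0,-0.005],[0,0,0],0.3],[[0,0,-0.005],[0,0,0],0.3]]' | grep -E 'pos|force'
```

```text
tool_pos: [0.577, -0.2191, 0.0403]
force: [-0.1, 1.3, -0.1]
grasp_force: 30.6
```

```bash
python3 -c "
from rig import bot;print(bot.get_obs()['force'])"; python3 -m crank '[[[0,0,-0.002],[0,0,0],0.3],[[0,0,-0.004],[0,0,0],0.3],[[0,0,-0.004],[0,0,0],0.3]]' | grep -E 'pos|force'
```

```text
[-0.09544978  1.25378827 -0.08532506]
tool_pos: [0.5772, -0.2192, 0.0389]
force: [0.4, 0.4, 1.3]
grasp_force: 30.7
```

Vertical force has gone from -1.5 to +1.3 N, so something is touching. My visual estimate put the seat lower, so I check whether it is the ball or a finger link on the rim before going on.

```bash
python3 - <<'E'
from h import *
np.set_printoptions(precision=4,suppress=True)
snap('wrist','w4');snap('scene','s4');o=bot.get_obs();print(o['clock'],o['tool_pos'],o['force'],o['ft_torque'])
X,e=tri(('top0',491.0,244.9),('scene0',130+187/2.5-.3,140+222/2.5-.3));print('ring',X,e)
for z in(.03,.035,.04,.045):print(z,proj('s4',[.5776,-.2191,z]),proj('w4',[.5776,-.2191,z]))
b=cv2.imread('pics/s4.png')[110:290,120:300];c=cv2.imread('pics/w4.png')[150:480,100:540]
M=np.zeros((400,800,3),np.uint8);M[:,:400]=cv2.resize(b,(400,400),interpolation=3);M[:300,400:]=cv2.resize(c,(400,300));cv2.imwrite('pics/m4.png',M)
E
```

```text
10.2 [ 0.5772 -0.2191  0.0389] [0.0378 0.4957 2.0169] [-0.0107 -0.0161 -0.0111]
ring [ 0.5777 -0.2167  0.0467] [np.float64(0.002181890933602128), np.float64(0.0021818909336020734)]
0.03 [205.9031 235.6833] [319.4899 292.0978]
0.035 [205.5744 233.4712] [319.4898 296.6455]
0.04 [205.2437 231.2452] [319.4897 301.4757]
0.045 [204.9109 229.0051] [319.4895 306.6157]
```

View pics/m4.png

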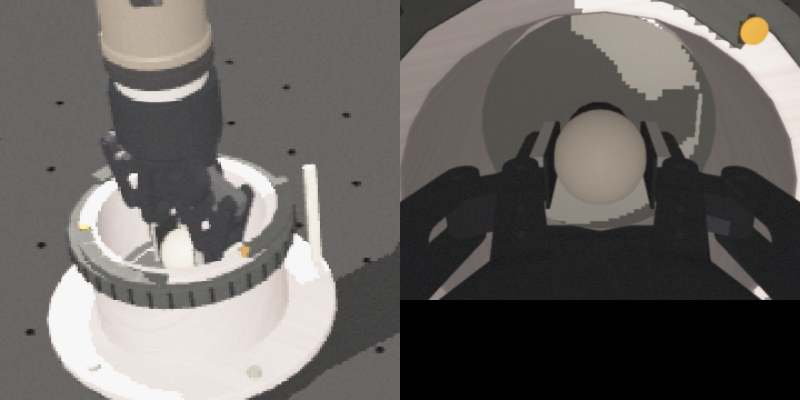

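The contact is soft (about 1.5–2 N/mm) with almost no moment, and the ball covers the ring in the wrist view at about (600,155). That fits the ball resting on the sprung seat, carrying about 3.5 N. I release it by opening just enough.

```bash
python3 -m crank '[[[0,0,0],[0,0,0],0.47],[[0,0,0],[0,0,0],0.5],[[0,0,0],[0,0,0],0.53],[[0,0,0],[0,0,0],0.56],[[0,0,0],[0,0,0],0.58],[[0,0,0],[0,0,0],0.58]]'
python3 - <<'E'
from h import *
snap('wrist','w5');o=bot.get_obs();print(o['force'],o['finger_gap'])
E
```

```text
clock: 10.8
tool_pos: [0.5767, -0.2191, 0.0384]
ee_rot: [[1.0, -0.001, -0.0], [-0.001, -1.0, -0.0], [-0.0, 0.0, -1.0]]
force: [-0.6, 1.1, 0.2]
finger_gap: 0.0493
grasp_force: 0.0
[0.10938043 0.10014345 0.29754154] 0.04934397174621995
```

```bash
python3 -m crank '[[[0,0,0.01],[0,0,0],0.58],[[0,0,0.03],[0,0,0],0.58],[[0,0,0.06],[0,0,0],0.58],[[0,0,0.12],[0,0,0],0.58],[[0,0,0.2],[0,0,0],0.58],[[0,0,0.28],[0,0,0],0.58],[[0,0,0.32],[0,0,0],0.58],[[0,0,0.32],[0,0,0],0.58],[[0,0,0.32],[0,0,0],0.58]]'
python3 - <<'E'
from h import *
a=snap('wrist','w6')['img'];snap('top','t6');o=bot.get_obs();print(o['tool_pos'],o['q'],o['clock'])
b=cv2.imread('pics/t6.png')[150:330,400:600]
M=np.zeros((480,800,3),np.uint8);M[:360,:400]=cv2.resize(b,(400,360),interpolation=3);M[:300,400:]=cv2.resize(a,(400,300));cv2.imwrite('pics/m6.png',M)
E
```

```text
clock: 11.75
tool_pos: [0.5768, -0.2191, 0.1669]
ee_rot: [[1.0, -0.001, 0.001], [-0.001, -1.0, -0.0], [0.001, 0.0, -1.0]]
force: [0.4, -0.2, -0.2]
finger_gap: 0.0497
grasp_force: 0.0
[ 0.57569372 -0.21892855  0.16513073] [ 34.56411457  29.94172845 -23.375217    80.54190941  12.00476856
  72.12897533 -79.76519785] 11.85
```

View pics/m6.png

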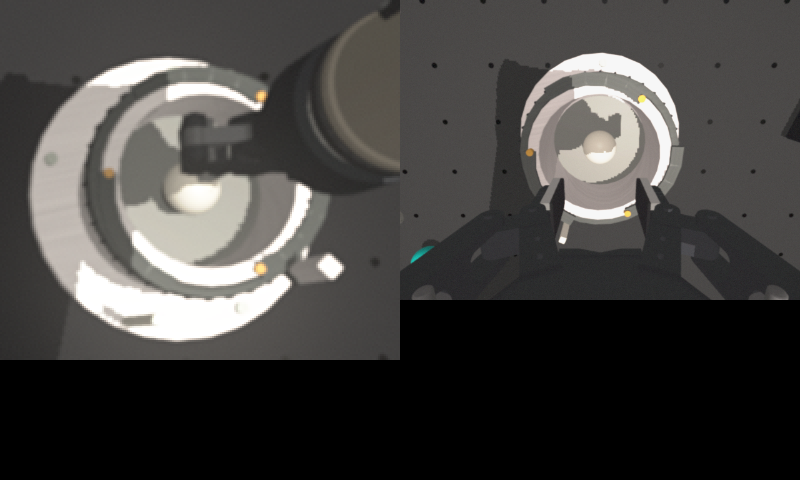

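In the top crop the ball sits centred in the ring at (192,187); in the wrist crop it is at (599,147). Now I go to the lug at (0.513,-0.281), yaw about 43.7°.

```bash
python3 -m crank '[[[-0.03,-0.03,0],[0,0,0.04],0.5],[[-0.07,-0.07,0],[0,0,0.08],0.5],[[-0.11,-0.11,0],[0,0,0.12],0.5],[[-0.14,-0.135,0],[0,0,0.16],0.5],[[-0.155,-0.15,0],[0,0,0.2],0.5],[[-0.16,-0.155,0],[0,0,0.243],0.5],[[-0.16,-0.155,0],[0,0,0.243],0.5],[[-0.16,-0.155,0],[0,0,0.243],0.5],[[-0.16,-0.155,0],[0,0,0.243],0.5]]'
python3 - <<'E'
from h import *
a=snap('wrist','w7')['img'];o=bot.get_obs();print(o['q'])
print(proj('w7',[.5126,-.2813,.137]),proj('w7',o['tool_pos']-[0,0,.028]))
cv2.imwrite('pics/w7b.png',a)
E
```

```text
clock: 12.75
tool_pos: [0.5128, -0.2805, 0.1659]
ee_rot: [[0.724, 0.69, -0.001], [0.69, -0.724, 0.001], [-0.0, -0.001, -1.0]]
force: [0.3, -0.3, -0.2]
finger_gap: 0.0424
grasp_force: 0.0
[ 49.22378106  27.70987893 -32.18360797  85.8337715   15.17671928
  70.87246198 -31.30338491]
[320.58989739 277.99071465] [319.84242843 277.34000568]
```

View pics/w7b.png

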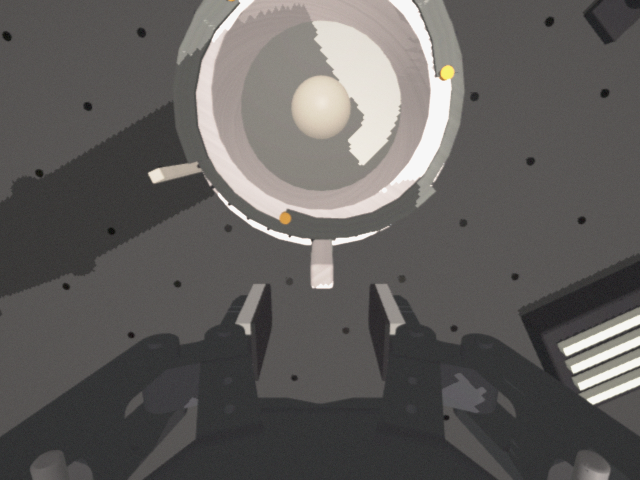

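The lug top shows at (321,276), midway between the pads, and I predicted (320.6,278). I descend and grip.

```bash
python3 -m crank '[[[0,0,-0.05],[0,0,0],0.5],[[0,0,-0.1],[0,0,0],0.5],[[0,0,-0.135],[0,0,0],0.5],[[0,0,-0.148],[0,0,0],0.5],[[0,0,-0.148],[0,0,0],0.5],[[0,0,-0.148],[0,0,0],0.35],[[0,0,-0.148],[0,0,0],0.25],[[0,0,-0.148],[0,0,0],0.18],[[0,0,-0.148],[0,0,0],0.1],[[0,0,-0.148],[0,0,0],0.05],[[0,0,-0.148],[0,0,0],0.05],[[0,0,-0.148],[0,0,0],0.05]]' 40
```

```text
clock: 14.0
tool_pos: [0.5133, -0.2813, 0.1082]
ee_rot: [[0.723, 0.691, 0.001], [0.691, -0.723, -0.001], [0.0, 0.001, -1.0]]
force: [-0.7, -0.8, 5.6]
finger_gap: 0.011
grasp_force: 40.5
```

```bash
python3 - <<'E'
import numpy as np
np.set_printoptions(precision=3,suppress=True)
c=np.array([.5776,-.2191]);p0=np.array([.5126,-.2813])
d=p0-c
for th in list(range(4,68,4))+[69.1]:
    a=-np.radians(th);R=np.array([[np.cos(a),-np.sin(a)],[np.sin(a),np.cos(a)]])
    print(th,(R@d-d)/.4,-th/180)
E
```

```text
4 [-0.01   0.012] -0.022222222222222223
8 [-0.02   0.024] -0.044444444444444446
12 [-0.029  0.037] -0.06666666666666667
16 [-0.037  0.051] -0.08888888888888889
20 [-0.043  0.065] -0.1111111111111111
24 [-0.049  0.08 ] -0.13333333333333333
28 [-0.054  0.094] -0.15555555555555556
32 [-0.058  0.11 ] -0.17777777777777778
36 [-0.06   0.125] -0.2
40 [-0.062  0.141] -0.2222222222222222
44 [-0.062  0.157] -0.24444444444444444
48 [-0.062  0.172] -0.26666666666666666
52 [-0.06   0.188] -0.28888888888888886
56 [-0.057  0.203] -0.3111111111111111
60 [-0.053  0.218] -0.3333333333333333
64 [-0.048  0.233] -0.35555555555555557
69.1 [-0.041  0.252] -0.38388888888888884
```

```bash
python3 -m crank '[[[-0.01,0.012,0],[0,0,-0.022],0.05],[[-0.02,0.024,0],[0,0,-0.044],0.05],[[-0.029,0.037,0],[0,0,-0.067],0.05],[[-0.037,0.051,0],[0,0,-0.089],0.05],[[-0.043,0.065,0],[0,0,-0.111],0.05],[[-0.043,0.065,0],[0,0,-0.111],0.05]]'
```

```text
clock: 14.6
tool_pos: [0.4956, -0.2549, 0.1082]
ee_rot: [[0.916, 0.402, 0.0], [0.402, -0.916, -0.001], [-0.0, 0.001, -1.0]]
force: [-1.4, -0.2, 6.3]
finger_gap: 0.0111
grasp_force: 40.6
```

```bash
python3 -m crank '[[[-0.006,0.015,0],[0,0,-0.022],0.05],[[-0.011,0.029,0],[0,0,-0.044],0.05],[[-0.015,0.045,0],[0,0,-0.067],0.05],[[-0.017,0.06,0],[0,0,-0.089],0.05],[[-0.019,0.076,0],[0,0,-0.111],0.05],[[-0.019,0.092,0],[0,0,-0.133],0.05],[[-0.019,0.107,0],[0,0,-0.156],0.05],[[-0.017,0.123,0],[0,0,-0.178],0.05],[[-0.014,0.138,0],[0,0,-0.2],0.05],[[-0.01,0.153,0],[0,0,-0.222],0.05],[[-0.005,0.168,0],[0,0,-0.244],0.05],[[0.002,0.187,0],[0,0,-0.272],0.05],[[0.002,0.187,0],[0,0,-0.272],0.05],[[0.002,0.187,0],[0,0,-0.272],0.05],[[0.002,0.187,0],[0,0,-0.272],0.05]]'
python3 - <<'E'
from h import *
a=snap('wrist','w8')['img'];b=snap('scene','s8')['img'];o=bot.get_obs();p=o['tool_pos']-[.5776,-.2191,0]
print(o['tool_pos'],o['force'],np.degrees(np.arctan2(p[1],p[0])),np.hypot(*p[:2]))
M=np.zeros((480,800,3),np.uint8);M[:330,:440]=a[150:480,100:540];M[:360,440:]=cv2.resize(b[120:300,120:300],(360,360),interpolation=3);cv2.imwrite('pics/m8.png',M)
E
```

```text
clock: 16.1
tool_pos: [0.4966, -0.18, 0.1081]
ee_rot: [[0.905, -0.426, 0.001], [-0.426, -0.905, 0.0], [0.001, -0.0, -1.0]]
force: [-2.2, 1.7, 6.8]
finger_gap: 0.0111
grasp_force: 40.8
[ 0.49661982 -0.18002657  0.10813101] [-1.03488887  0.77966335  6.30165468] 154.2424064258653 0.08991397054868507
```

```bash
python3 -m crank '[[[0,0,0],[0,0,0],0.2],[[0,0,0],[0,0,0],0.3],[[0,0,0],[0,0,0],0.45],[[0,0,0],[0,0,0],0.5],[[0,0,0],[0,0,0],0.5],[[0,0,0.03],[0,0,0],0.5],[[0,0,0.08],[0,0,0],0.5],[[0,0,0.15],[0,0,0],0.5],[[-0.05,0.03,0.2],[0,0,0],0.5],[[-0.12,0.06,0.25],[0,0,0],0.5],[[-0.15,0.07,0.25],[0,0,0],0.5],[[-0.15,0.07,0.25],[0,0,0],0.5],[[-0.15,0.07,0.25],[0,0,0],0.5]]'
python3 - <<'E'
from h import *
a=snap('wrist','w9')['img'];b=snap('scene','s9')['img'];c=snap('top','t9')['img']
M=np.zeros((600,800,3),np.uint8);M[:360,:400]=cv2.resize(c[160:340,410:610],(400,360),interpolation=3);M[:400,400:]=cv2.resize(b[140:300,130:290],(400,400),interpolation=3);M[360:,:320]=cv2.resize(a,(320,240));cv2.imwrite('pics/m9.png',M)
for f in('t9','s9','w9'):print(f,proj(f,[.4828,-.1741,.101]),proj(f,[.4966,-.18,.137]))
E
```

```text
clock: 17.5
tool_pos: [0.4368, -0.1527, 0.2079]
ee_rot: [[0.905, -0.426, 0.001], [-0.426, -0.905, -0.001], [0.002, 0.0, -1.0]]
force: [0.1, -0.6, -0.2]
finger_gap: 0.0427
grasp_force: 0.0
t9 [477.16062051 307.77121515] [488.56652875 296.29755571]
s9 [260.13715059 185.77057798] [250.7014181  170.71227996]
w9 [319.26094974 167.89316119] [318.26929904 146.37959314]
```

View pics/m9.png

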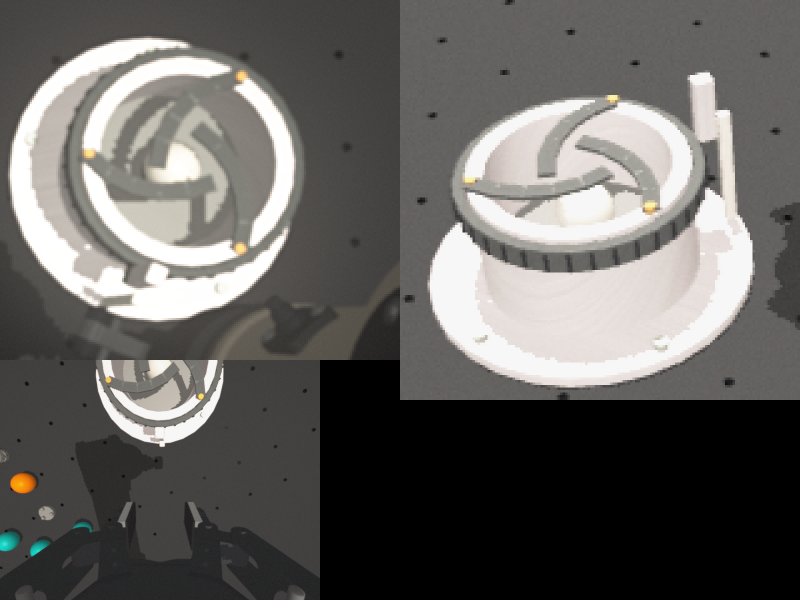

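The leaves are closed over the ball. Lug top is at scene (250.5,170.5), against (250.7,170.7) predicted. I check the lug/post alignment numerically in the wrist image.

```bash
python3 - <<'E'
from h import *
a=cv2.imread('pics/w9.png').max(2)
for r in range(128,176,2): print(r,' '.join('%3d'%v for v in a[r,284:350:2]))
print(proj('w9',[.5776,-.2191,.101]),proj('w9',[.5776,-.2191,.137]))
E
```

```text
128 100 104 110 114 116 120 117 118 123 120 121 121 116 117 118 123 123 123 125 119 124 124 128 125 125 125 124 126 121 121 124 124 118
130 185 172 132  74  83 102 112 115 120 121 120 120 118 122 118 114 118 119 124 124 123 123 124 125 124 123 119 120 117 113 110 114  77
132 200 197 168  98  87 167 146 100  97 105 108 112 108 111  91 112 114 112 114 117 119 120 117 116 112 114 120 159 207 245 247 247 216
134 247 234 184 177 182 186 185 181 172 170 152 145 119 170 225 228 228 226 225 226 224 219 130  88 239 247 247 247 247 247 247 247 247
136 247 191 184 187 185 185 184 183 186 184 186 185 167 233 247 247 246 246 246 246 247 247 225 222 247 247 247 247 247 247 247 247 247
138 247 230 187 186 186 184 186 185 183 185 185 182 171 237 247 247 247 247 247 247 247 247 233 247 247 247 247 247 247 247 247 247 247
140 244 207 186 183 183 188 186 186 184 184 184 182 177 234 247 247 247 247 247 247 247 247 232 247 247 247 247 247 247 247 247 247 247
142 247 199 184 186 187 184 184 181 184 182 184 187 176 230 246 247 247 247 247 247 247 247 230 247 247 247 247 247 247 247 247 247 247
144 247 239 
[... 1519 characters left out ...]
  72  77  91 109 147 172 208 238 234 218 247 247 247 247 244 143 121 111  94  90  81  71  67  68  67
168  68  69  68  67  67  67  66  71  72  69  67  66  69  68  71  80  77 100 247 247 247 247 246  91  69  64  68  69  70  67  67  66  67
170  69  70  72  67  70  64  71  64  66  70  70  67  69  68  65  70  70 106 247 247 247 247 247  94  72  69  73  69  67  68  68  67  69
172  69  68  67  69  68  70  68  68  68  63  67  68  70  67  67  69  70  86 241 246 246 246 229  79  69  69  64  64  67  66  70  68  69
174  66  72  69  70  69  69  65  67  70  66  64  68  68  71  68  67  69  69  77  85  82  82  75  67  70  66  65  67  69  68  69  66  64
[319.42077538  -4.80206018] [319.43133936 -32.62163139]
```

```bash
python3 - <<'E'
from h import *
c=np.array([.5776,-.2191,0])
for n,u,v,z in(('lug',318.9,145,.137),('post',324,167.5,.101)):
    p=atz('w9',u,v,z)-c;print(n,p+c,np.hypot(*p[:2]),np.degrees(np.arctan2(p[1],p[0])))
E
```

```text
lug [ 0.49715002 -0.18067162  0.137     ] 0.08915682496034902 154.46768697881507
post [ 0.4816273 -0.1772098  0.101    ] 0.10471651503697668 156.41967312293397
```

```bash
python3 - <<'E'
from h import *
c=np.array([.5776,-.2191,0])
im=cv2.imread('pics/s9.png').max(2)
for r in range(164,192,2): print(r,' '.join('%3d'%v for v in im[r,240:270]))
for n,u,v,z in(('post',258.9,185.3,.101),('lug',250.5,170.7,.137)):
    p=atz('s9',u,v,z)-c;print(n,p+c,np.hypot(*p[:2]),np.degrees(np.arctan2(p[1],p[0])))
X,e=tri(('w9',324,167.5),('scene0',258.9,185.3));print(X,e)
E
```

```text
164 100  98  98 101  96  99 101 100 100 103  97 101  99  99 101  99 101 100 102 100 103  99 101  99 102  99 101  98 100 100
166 104 101 100 100  97 100 101  98  99  98 100 101 100 101 101 105 100 100 102 101 102 100 102 101 100  99 101 101 102 100
168 102 102  99  99  98 101 101 100  99 102 101 110 136 119 100  99 100 102 100  99 101 100  99  99 101 102 101  98  98  99
170  99 102  98 101 102 153 246 247 247 247 247 247 247 247 205 104 100 102 102 100 101 102  99  99  99 101 100 101 101  99
172 101 101  99 100 102 140 239 247 247 247 247 247 247 247 247 191  99 103 100  98  97  99  99 100 100 101 101  98 101  98
174 101  99 100 100 100 125 188 219 236 234 230 227 226 228 227 208 100 103 101 100 103 101 100  99  99  99  99  99  99 100
176 102 101  98 100 100 119 169 216 226 229 230 227 226 228 228 212 101 100 101 103  99 101 100 100 100 104 100 100  99 100
178 100 100 103 102 100 118 172 214 222 229 230 227 225 229 230 216 118 105 101 100  99 100 101 100 100 103 101 101 100 101
180 101  99 102  98  96 107 152 213 220 230 228 228 227 229 231 219 139 100 101 101  99 101 101 103 100 102 
[... 206 characters left out ...]
3 212 236 247 247 247 225  99  99  99 100 102 101 101 102
186 109 101 101 100 100 101 129 194 219 231 231 231 229 229 231 223 203 247 247 247 245 232 147 100 101 101 100 103 102 100
188 165 152 115  98  98  98 117 177 219 229 231 232 228 230 231 229 225 232 240 240 240 232 163 102  99 100 101  96 104  98
190 213 166 168 164 136 103 118 175 217 225 232 231 229 229 231 229 223 217 239 240 241 238 200 101  98  99  99  99 103 101
post [ 0.48308364 -0.17663799  0.101     ] 0.10361642793742198 155.80773097203385
lug [ 0.49677785 -0.18028454  0.137     ] 0.08965969224835978 154.34699411320233
[ 0.48179516 -0.177418    0.09995499] [np.float64(0.000329601625444971), np.float64(0.0003296016254448497)]
```

In both the wrist and scene views the post stands at about 156.2° and the lug at about 154.4°, so the collar is 1.7° (2.7 mm) past the mark. I re-grip and turn it back by that much.

```bash
python3 -m crank '[[[0.05,-0.02,0],[0,0,0],0.5],[[0.12,-0.055,0],[0,0,0],0.5],[[0.15,-0.07,-0.04],[0,0,0],0.5],[[0.15,-0.07,-0.1],[0,0,0],0.5],[[0.15,-0.07,-0.18],[0,0,0],0.5],[[0.15,-0.07,-0.24],[0,0,0],0.5],[[0.15,-0.07,-0.25],[0,0,0],0.5],[[0.15,-0.07,-0.25],[0,0,0],0.4],[[0.15,-0.07,-0.25],[0,0,0],0.25],[[0.15,-0.07,-0.25],[0,0,0],0.15],[[0.15,-0.07,-0.25],[0,0,0],0.05],[[0.15,-0.07,-0.25],[0,0,0],0.05],[[0.15,-0.07,-0.25],[0,0,0],0.05],[[0.15,-0.07,-0.25],[0,0,0],0.05]]' 40
python3 -m crank '[[[-0.0015,-0.003,0],[0,0,0.005],0.05],[[-0.003,-0.0062,0],[0,0,0.0097],0.05],[[-0.003,-0.0062,0],[0,0,0.0097],0.05],[[-0.003,-0.0062,0],[0,0,0.0097],0.05],[[-0.003,-0.0062,0],[0,0,0.0097],0.05]]'
```

```text
clock: 19.05
tool_pos: [0.4977, -0.1807, 0.109]
ee_rot: [[0.905, -0.426, 0.003], [-0.426, -0.905, -0.001], [0.004, -0.0, -1.0]]
force: [1.3, -0.3, 5.5]
finger_gap: 0.0109
grasp_force: 41.1
clock: 19.55
tool_pos: [0.4966, -0.1832, 0.1089]
ee_rot: [[0.917, -0.399, 0.003], [-0.399, -0.917, -0.001], [0.004, -0.0, -1.0]]
force: [0.9, 0.4, 5.2]
finger_gap: 0.011
grasp_force: 41.2
```

```bash
python3 -m crank '[[[0,0,0],[0,0,0],0.2],[[0,0,0],[0,0,0],0.3],[[0,0,0],[0,0,0],0.45],[[0,0,0],[0,0,0],0.5],[[0,0,0],[0,0,0],0.5],[[0,0,0.03],[0,0,0],0.5],[[0,0,0.08],[0,0,0],0.5],[[0,0,0.15],[0,0,0],0.5],[[-0.05,0.025,0.2],[0,0,0],0.5],[[-0.12,0.055,0.25],[0,0,0],0.5],[[-0.15,0.067,0.25],[0,0,0],0.5],[[-0.15,0.067,0.25],[0,0,0],0.5],[[-0.15,0.067,0.25],[0,0,0],0.5],[[-0.15,0.067,0.25],[0,0,0],0.5]]' | head -2
python3 - <<'E'
from h import *
snap('wrist','w10');snap('scene','s10');snap('top','t10')
a=cv2.imread('pics/w10.png').max(2)
for r in (136,140,144,148,152,154,156,158,160,162,164,166,168,170,172,174,176): print(r,' '.join('%3d'%v for v in a[r,296:346:2]))
im=cv2.imread('pics/s10.png').max(2)
for r in range(166,190,2): print(r,' '.join('%3d'%v for v in im[r,242:268]))
# unchanged objects: balls/flask patches before vs now in scene
b0=cv2.imread('pics/scene0.png').astype(int);b1=cv2.imread('pics/s10.png').astype(int)
for n,(u,v,r) in dict(small=(367,340,18),large=(474,345,26),flask=(260,373,36)).items():
    print(n,np.abs(b0[v-r:v+r,u-r:u+r]-b1[v-r:v+r,u-r:u+r]).mean())
E
```

```text
clock: 20.95
tool_pos: [0.4357, -0.1563, 0.2072]
136 180 183 182 183 180 185 180 153 230 245 245 244 244 244 244 245 245 184 203 247 247 247 247 247 247
140 182 182 184 184 179 182 183 174 238 247 247 247 247 247 247 247 247 232 247 247 247 247 247 247 247
144 184 181 181 181 180 182 182 168 234 246 247 247 247 247 247 247 247 236 247 247 247 247 247 247 247
148 225 183 180 183 178 179 183 177 238 247 247 247 247 247 247 247 247 236 247 247 247 247 247 247 247
152 247 247 247 247 247 247 247 242 236 246 246 247 247 247 247 247 247 234 247 247 247 247 247 247 247
154 247 223 227 247 232 247 242 225 234 246 247 247 247 247 247 247 247 234 247 247 247 247 247 247 247
156 247 188 185 188 184 192 187 195 222 242 244 244 244 245 245 246 244 242 247 247 247 247 247 247 247
158 247 230 183 186 186 187 188 186 179 182 183 180 171 171 186 223 246 247 247 247 247 247 247 247 247
160 247 246 193 185 186 187 185 182 182 178 165 149 151 148 190 247 247 247 247 247 247 247 247 247 247
162 247 214 244 232 207 184 179 180 179 181 187 217 217 217 219 247 247 247 247 247 247 247 247 247 247
164 160 191
[... 1386 characters left out ...]
14 218 231 229 229 226 228 229 219 142 100  98 102  99 102 100 101  99 100  99 100  98
180 103  99 101 128 191 219 229 228 229 226 227 229 221 171 100 104 100  99  99 101 100 101 101 100 100 100
182 100  99 100 128 193 218 226 231 229 228 228 229 227 204 101  99 101  98  99 101 101 102  98 100 100 100
184 101  99 101 119 170 218 223 230 231 227 226 229 228 211 154 236 247 247 247 225 102  98 100  99 101  99
186 102  99  99 107 157 217 222 230 230 228 227 229 229 216 163 247 247 247 245 233 145 101 101 100 103 101
188 122 101  99 107 156 214 222 232 231 230 227 230 230 218 174 232 240 241 240 231 161 100  98  99 101  98
small 1.4012345679012346
large 1.2227564102564104
flask 1.321823559670782
```

```bash
python3 - <<'E'
from h import *
c=np.array([.5776,-.2191,0])
for n,f,u,v,z in(('lug','w10',320.7,145.5,.137),('post','w10',321,168,.101),('lug','s10',249.3,170.2,.137),('post','s10',258.9,185.3,.101)):
    p=atz(f,u,v,z)-c;print(n,np.hypot(*p[:2]),np.degrees(np.arctan2(p[1],p[0])))
E
```

```text
lug 0.08901146472343471 156.29271080790477
post 0.1045904356085645 156.49700425808038
lug 0.08845908079287505 155.7715408710636
post 0.10361642793742198 155.80773097203385
```

The lug and post now agree to about 0.2° in both views. The arm is clear, and the patches around the other balls and the flask are unchanged. I hand in.

```bash
python3 -c "
from rig import bot;print(bot.sign_off())"
```

```text
the job is handed in; nothing more can be done
None
```

The mid ball is resting on the ring seat and the keeper leaves are closed with the lug within about 0.2° of the white post, after I turned the collar back 1.7° from a slight overshoot; the other balls and the flask were not moved, and I handed the job in at about 21 s (no verdict was returned).

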